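# Tie back the clamp jig's spring slide with an S-hook

## Robot

A 7-joint arm with a two-finger parallel gripper is mounted at the origin on the work surface. World frame = base frame: x ahead of the robot, y to its left, z up, the work surface at z = 0. Lengths are in m, angles in rad, forces in N, time in s.
With the tool pointing down it reaches from about 0.4 to 0.9 m from the base axis. Payload 5.6 kg.
Tool frame: the origin (TCP) lies on the mounting face of the last link; the fingertips stand 190 mm ahead of it and the grasp point (between the pads) lies bot.grip_depth ahead of it (bot.grip_depth is the distance from the TCP to the grasp point, in m); z points along the fingers, y is the line along which they close (so a half turn about z gives the same grasp; the last joint's range is limited). The gripper opens to 92 mm and grips with 3 to 60 N. Pads are 20 mm wide; open, the fingers measure 128 mm over their backs; the gripper's body (75 mm by 189 mm) begins 69 mm behind the grasp point.
Start: joints at [1.269, 0.468, -0.012, 1.603, 0.006, 1.071, -0.056], TCP at [0.166, -0.628, 0.405] pointing down, gripper open.
Joint ranges: [-2.53, 2.53], [-0.31, 2.02], [-1.57, 1.55], [0.28, 2.44], [-1.29, 4.43], [0.15, 1.84], [-2.92, 2.92]. Speed limits (rad/s): [2.57, 2.57, 3.14, 3.14, 3.14, 3.14, 3.14].

## Interface

Orientations are given as a unit quaternion [x, y, z, w].
In Python, from rig import sensors, vision, bot gives the robot as it stands.
- The arm moves only by the shell command python3 -m pendant 'ROWS' [FORCE]. ROWS is JSON, a list of rows, each a list of 7 numbers: the turn, a rotation vector about the tool's x, y, z in rad, then the shift along the tool's x, y, z in cm, then the closure, from 0 (fully open) to 1 (shut). In form: [[wx, wy, wz, tx, ty, tz, claw], ...]. A call has exactly 10 rows; each row shifts and turns the commanded pose from where the row before left it, along the tool's axes as they then stand; what a row does not reach is not made up. A row lasts 1/8 s, in which the tool goes at most 62.5 mm and 10.7 degrees, less where a joint would pass 70% of its speed; a pose out of reach is approached as far as the arm can. A call with a gripper value outside its range is refused whole. The fingers move at their own pace and stop on an object; FORCE is the grip in N (left out, the last holds). Time passes only in rows, so rows that do not move let the fingers close, or fill a call up. It gives the time, the measured TCP pose, the force, the opening and the grip force at its end, in the units of the state.
- sensors.state(): the state, without advancing time (a new reading comes with each control period).
- vision.snapshot(name): name is "scene" or "top" or "wrist"; returns a dict with "img" (420x560x3 uint8, blue, green, red), "depth" (420x560 float32, m along the optical axis (not along the pixel's ray), 0 where there is no reading), "fx", "fy", "cx", "cy" (pixels), "cam_to_world" (4x4, takes a point from camera to world coordinates). Camera axes: x right, y down, z forward; pixel columns grow to the right and rows downward; lengths in m; the calibration is good to about 2 mm. A picture is of the moment at which its call begins.
- bot.sign_off(): hands the job in; it is judged then, once.
The state is a dict: "clock": time; "qpos": joint angles; "qvel": joint speeds; "tau": joint torques, N m; "eef_pos": TCP position; "ee_rot": TCP orientation; "force": force on the tool from outside, world axes, zero at the start; "torque": the same for the moment, N m; "gripper_width": finger opening in m; "grasp_force": force on a finger pad.
Only numpy, scipy, OpenCV 4.12 (cv2) and the standard library are available. Lean on these libraries where they do the work, as an engineer would, in place of code of your own. Each camera call takes 0.05 s, during which the arm holds its last target. There are 200 camera calls.

## Task

The little clamp jig has to stay open for loading: take the S-hook from its rest, pass its long-tipped end through the hole of the jig's upright tongue from behind, draw the spring slide back, and drop the hook's other bend over the post so that the hook holds the slide back by itself. Feel for the hole, since the tongue's sideways setting is not known exactly, and be gentle: the hook should never load the jig with more than about 20 N, its push on tongue and post counted together. Let go of the hook and leave the bottle, screwdriver and robot car where they are.

Things in the scene. Friction and masses are not known exactly. Their poses are not given: they have to be found in the camera images.
- hook_mid (a point): Loose steel S-hook lying flat, 6 mm round wire, 148 x 46 mm, about 80 g. Point: centre of its black rubber sleeve (36 long in x, 10 wide in y, 14 mm high), the place to grip. x runs along the hook to its long-tipped end, z up. All wire lies at the sleeve's mid height; its line (x, y in mm): (18, 0), (25, -20), (51, -20), half circle about (51, 0) with apex (71, 0), (51, 20), long tip (41, 20).
- hook_tip (a point): Point on the wire's axis 3 mm before the square-cut end of the S-hook's long tip, at (41, 20, 0) mm from hook_mid in the hook's axes, so the metal ends at x = 38; same axes. This tip points back towards the sleeve and goes through the tongue's hole.
- short_tip (a point): Centre of the rounded end of the S-hook's other, short tip, at (-51, -20, 0) mm from hook_mid; same axes; the metal ends at x = -48. Wire line at this end (mm): (-18, 0), (-25, 20), (-51, 20), half circle about (-51, 0) with apex (-71, 0), short tip (-51, -20). This bend goes over the post.
- rest: Fixed grey plastic rest under the hook, origin under its centre: base 150 x 60 x 6 mm with two blocks rising to 30 mm, each 20 mm long in x and centred 54 mm either side of the middle. The hook lies along the rest's x within about 5 degrees.
- jig: Fixed aluminium clamp jig, base plate 275 x 100 x 10 mm. Origin on the table below the nominal hole of the tongue. Its x axis points from the post to the jaw, roughly away from the robot; y to the left. Guide bars up to 28 mm high at y = +-34 mm (x -55 to 55), an anvil block to 34 mm high at x = 78 to 106. The post stands at x = -141, y = -17 mm.
- slide_mark (a point): Point on the spring slide, jig axes: centre of the tongue's hole, on the tongue's face nearer the post, if the tongue stood in the middle of its sideways setting; height 45 mm. The true hole lies up to 8 mm to either side in y, not measured; the tongue is clamped there and shifts only at about 10 N. Behind the tongue the slide and jaw stay below 36 mm height.
- hole_line (a point): Where slide_mark lies with the slide home. The tongue is an upright steel plate, 3 mm thick (x 0 to +3 mm from slide_mark), 30 to 60 mm high above the table, with a hole 9 mm wide in y by 12 mm high, centred 45 mm above the table. The plate reaches 16 mm from the hole's centre on the -y side (free edge, which the hook's wire passes) and 22 mm on the +y side.
- slide (a joint): How far the slide is drawn from home towards the post, m: 0 to 0.055 (stop). A spring pulls it home with about 3.6 N at 0, plus 0.09 N per mm. With the hook seated on tongue and post it reads about 0.01 to 0.02; about 0.035 to 0.045 is needed for the short tip to pass round the post.
- post (a point): Axis of the jig's upright steel post at the hook's working height, 45 mm above the table; jig axes. 8 mm thick, top at 63 mm; below 39.5 mm a shoulder 20 mm thick. It stands 141 mm before the home tongue. Swing the hook about the hole so that the post passes outside the short tip, on the hook's -y side, draw the tip past it, swing back, relax; the post then lies in the bend.
- bottle: Bystander: white drinking bottle with a green cap, 66 mm across, 170 mm tall; origin under its centre.
- screwdriver: Bystander: screwdriver lying on the table, about 0.2 m long.
- robot_car: Bystander: small toy robot car on four black wheels, 150 x 125 x 57 mm; origin under its centre.
There are look-alikes about, which are no part of the job. Of the things shaped like the part that bears hook_mid, the bare steel one is meant.

How it is judged:
On the way:
1. the hook's long tip has come through the tongue's hole, from behind to the post's side (x of hook_tip in the frame of slide_mark between -0.045 and -0.006 m and y of hook_tip in the frame of slide_mark between -0.016 and 0.016 m and z of hook_tip in the frame of slide_mark between -0.009 and 0.009 m), for 0.1 s.
At the end, for the whole second after the job is handed in: Long tip through the tongue's hole (6 to 45 mm past the tongue's face on the post's side); post inside the short-tipped bend (within 14 mm of its middle line, 52 to 70 mm from the hook's middle); slide held 7 to 28 mm back against its spring by the hook alone, hook at rest (x of hook_tip in the frame of slide_mark between -0.045 and -0.006 m and x of post in the frame of hook_mid between -0.07 and -0.052 m and y of post in the frame of hook_mid between -0.014 and 0.014 m and value of joint slide between 0.007 and 0.028 m and linear speed of hook below 0.01 m/s and contact force between hook and jig above 3 N); the robot touches nothing.
It fails at once if the hook loads the jig with more than 22 N (tongue and post together) (contact force between hook and jig above 22 N).
It fails at once if a bystander is pushed more than 20 mm (distance of any of bottle, screwdriver, robot_car from where it was at the start of the episode above 0.02 m).
It also fails if it takes over 69 s, if anything falls off the work surface, if the arm or the gripper's body presses on something with over 40 N, if the wrist force passes 120 N, or if a joint passes its speed limit or range.

## Working session

There is one attempt and no reset: what is moved stays moved. The work goes in short steps, Python scripts to look and compute and a shell command to move; the robot and the scene stay as the last step left them, time stands still between calls to the robot, and variables do not carry over. Pictures are saved under pics/ and viewed, at most 10 in all, crops included, and the job is handed in when it is done.

```bash
ls; mkdir -p pics; python3 - <<'E'
from rig import sensors, vision, bot
import cv2, numpy as np
print(sensors.state(), bot.grip_depth)
for n in ("scene","top"):
    s=vision.snapshot(n); cv2.imwrite(f"pics/{n}0.png",s["img"]); np.savez(f"{n}0.npz",**s)
    print(n,s["fx"],s["fy"],s["cx"],s["cy"],np.round(s["cam_to_world"],4).tolist())
E
```

```text
pics
{'clock': 0.0, 'qpos': array([ 1.26896943,  0.46841233, -0.01158947,  1.60358333,  0.00599341,
        1.07140293, -0.05628059]), 'qvel': array([ 0.00050779, -0.0003119 , -0.00018516,  0.00044062,  0.00124789,
       -0.00093904, -0.00106718]), 'tau': array([ 2.92132518e-04, -5.20565987e+01, -1.22251917e-02, -2.43747979e+01,
       -5.65698801e-02,  1.73722277e-02,  1.63626687e-04]), 'eef_pos': array([ 0.16625496, -0.62813765,  0.40373391]), 'ee_rot': array([ 9.91641233e-01,  1.29022793e-01, -1.75364182e-04, -8.68240556e-04]), 'force': array([-0.08559778, -0.3644191 ,  1.39621314]), 'torque': array([ 0.00825185,  0.02840644, -0.03567852]), 'grasp_force': 0.0, 'gripper_width': 0.09181760344339332} 0.1714
scene 540.2110749148817 540.2110749148817 278.83756913258355 207.83341543129032 [[0.8312, 0.3816, -0.4042, 1.1001], [0.5559, -0.5701, 0.6049, -0.9533], [0.0004, -0.7275, -0.6861, 1.0857], [0.0, 0.0, 0.0, 1.0]]
top 438.12895355561534 438.12895355561534 285.6224596112368 202.41073767829582 [[0.0225, -0.9886, 0.1489, 0.2821], [-0.9995, -0.0189, 0.0254, -0.0811], [-0.0223, -0.1494, -0.9885, 1.4029], [0.0, 0.0, 0.0, 1.0]]
```

View pics/scene0.png

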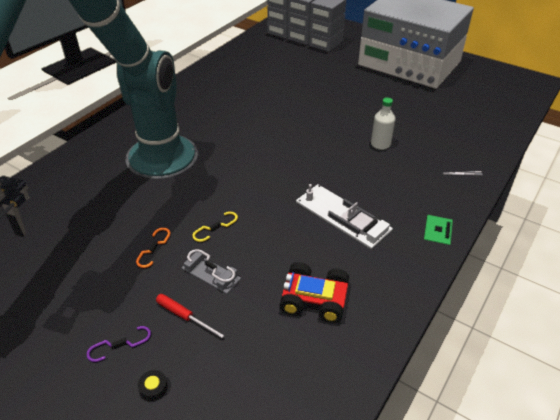

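View pics/top0.png

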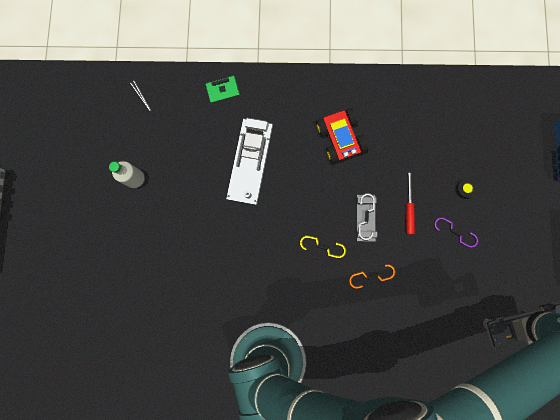

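Scene and top views show four S-hooks. In the top view they are yellow at (323,247), orange at (372,276), purple at (456,232), and bare steel on the grey rest at (367,217). The steel one is meant, because it is uncoloured and lies on the rest. The jig is at about (250,160), its post at about (247,196), the car at (341,137), the screwdriver at (410,205) and the bottle at (127,174). I'll confirm with a crop.

```bash
cat > h.py <<'E'
import numpy as np, cv2
from scipy.spatial.transform import Rotation as R
def ray(s,u,v,z):
    T=s["cam_to_world"]; d=T[:3,:3]@np.array([(u-s["cx"])/s["fx"],(v-s["cy"])/s["fy"],1.])
    return T[:3,3]+d*(z-T[2,3])/d[2]
def proj(s,p):
    T=s["cam_to_world"]; q=T[:3,:3].T@(np.asarray(p)-T[:3,3]); return q[0]/q[2]*s["fx"]+s["cx"],q[1]/q[2]*s["fy"]+s["cy"]
E
python3 - <<'E'
from h import *
s=np.load("top0.npz"); c=np.load("scene0.npz")
a=cv2.resize(s["img"][110:250,220:390],None,fx=3.2,fy=3.2,interpolation=2)[:448]
b=cv2.resize(c["img"][230:300,170:250],None,fx=3,fy=3,interpolation=2)
o=np.zeros((448,800,3),np.uint8); o[:,:544]=a; o[:b.shape[0],550:550+b.shape[1]]=b[:, :250]
cv2.imwrite("pics/crop1.png",o)
for n,u,v,z in [("hook",367,217,.037),("jawR",272,121,0.01),("post",247,195,.06),("car",341,137,.05),("bottle",130,175,.09)]: print(n,ray(s,u,v,z).round(3))
g=cv2.cvtColor(s["img"],cv2.COLOR_BGR2GRAY)
m=np.zeros_like(g); m[110:210,220:280]=(g[110:210,220:280]>110)
m[:105]=0
k,_=cv2.findContours(m,0,2); k=max(k,key=cv2.contourArea); r=cv2.minAreaRect(k); print(r)
B=np.array([ray(s,*p,.01) for p in cv2.boxPoints(r)]); print(B.round(3))
E
```

```text
hook [ 0.447 -0.301  0.037]
jawR [0.764 0.006 0.01 ]
post [0.506 0.074 0.06 ]
car [ 0.7   -0.218  0.05 ]
bottle [0.556 0.435 0.09 ]
((249.31472778320312, 160.47891235351562), (30.660980224609375, 84.0813217163086), 11.689370155334473)
[[0.501 0.148 0.01 ]
 [0.779 0.103 0.01 ]
 [0.759 0.003 0.01 ]
 [0.483 0.05  0.01 ]]
```

View pics/crop1.png

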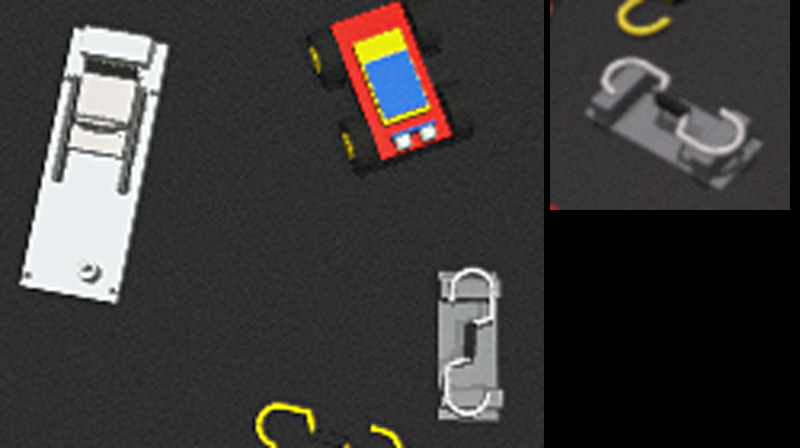

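The crop confirms the bare steel hook on the grey rest at crop (470,340). Its longer straight tip is on the upper end, so hook x points to about world +x. I'm moving the wrist over it.

```bash
python3 -m pendant '[[0,0,0,4.4,-3.05,0.5,0],[0,0,0,4.4,-3.05,0.5,0],[0,0,0,4.4,-3.05,0.5,0],[0,0,0,4.4,-3.05,0.5,0],[0,0,0,4.4,-3.05,0.5,0],[0,0,0,4.4,-3.05,0.5,0],[0,0,0,4.4,-3.05,0.5,0],[0,0,0,4.4,-3.05,0.5,0],[0,0,0.13,0,0,0,0],[0,0,0.13,0,0,0,0]]' 40
cat >> h.py <<'E'
def pose():
    from rig import sensors; st=sensors.state()
    return st["eef_pos"],R.from_quat(st["ee_rot"]),st
def delta(p,yaw):
    """turn (tool rotvec) and shift (cm, axes of present tool, and axes after turn) to TCP p, tool down, tool x at yaw"""
    q,r,_=pose(); c,s=np.cos(yaw),np.sin(yaw)
    rt=R.from_matrix(np.array([[c,s,0],[s,-c,0],[0,0,-1]]))
    d=np.asarray(p)-q
    return (r.inv()*rt).as_rotvec().round(4),(r.inv().apply(d)*100).round(2),(rt.inv().apply(d)*100).round(2)
E
python3 - <<'E'
from rig import vision
from h import *
s=vision.snapshot("wrist"); np.savez("w1.npz",**s); cv2.imwrite("pics/w1.png",s["img"]); print(s["fx"],np.round(s["cam_to_world"],3).tolist()); p,r,_=pose(); print(p,r.as_quat())
E
```

```text
clock: 1.35
eef_pos: [0.4446, -0.3016, 0.3642]
ee_rot: [1.0, -0.002, -0.0, -0.0]
force: [0.6, -0.3, 0.4]
gripper_width: 0.0919
grasp_force: 0.0
317.29650611717557 [[-0.005, -0.966, -0.26, 0.518], [-1.0, 0.004, 0.001, -0.302], [-0.0, 0.26, -0.966, 0.343], [0.0, 0.0, 0.0, 1.0]]
[ 0.44430813 -0.30194303  0.36424741] [ 9.99991102e-01 -4.19482656e-03 -3.99129154e-04 -2.01216928e-04]
```

View pics/w1.png

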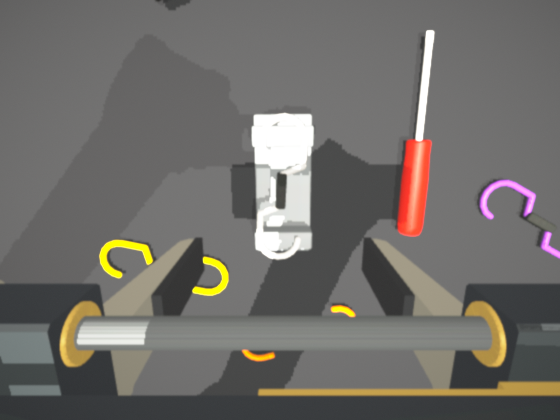

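The sleeve is at (281,190), with the rest around it and the screwdriver about 0.1 m to the right. I'll measure the sleeve.

```bash
python3 - <<'E'
from h import *
s=np.load("w1.npz"); g=cv2.cvtColor(s["img"],cv2.COLOR_BGR2GRAY)
m=np.zeros_like(g); m[160:222,262:302]=(g[160:222,262:302]<60)
k,_=cv2.findContours(m,0,2); k=max(k,key=cv2.contourArea); r=cv2.minAreaRect(k); print(r,cv2.contourArea(k))
B=np.array([ray(s,*p,.040) for p in cv2.boxPoints(r)]); print(B.round(4)); c=B.mean(0); print(c)
e=[B[i+1]-B[i] for i in (0,1)]; e=max(e,key=np.linalg.norm); yaw=np.arctan(e[1]/e[0]); print(np.degrees(yaw),[np.linalg.norm(B[i+1]-B[i]) for i in(0,1)])
# wire top pixels (bright) outline extents
print(delta([c[0],c[1],.033+.008+.1714],yaw))
d=s["depth"]; print(d[190,281], (s["cam_to_world"]@np.append(np.array([(281-s["cx"])/s["fx"],(190-s["cy"])/s["fy"],1])*d[190,281],1)).round(4))
E
```

```text
Traceback (most recent call last):
ValueError: max() iterable argument is empty
```

```bash
python3 - <<'E'
from h import *
s=np.load("w1.npz"); g=cv2.cvtColor(s["img"],cv2.COLOR_BGR2GRAY)
print(g[165:216:10,262:302:3])
m=np.zeros_like(g); m[168:214,268:296]=(g[168:214,268:296]<70)*255
print(m.sum()/255, m.dtype)
k,_=cv2.findContours(m,0,2); k=max(k,key=cv2.contourArea); r=cv2.minAreaRect(k); print(r,cv2.contourArea(k))
B=np.array([ray(s,*p,.040) for p in cv2.boxPoints(r)]); print(B.round(4)); c=B.mean(0); print(c)
e=max([B[i+1]-B[i] for i in (0,1)],key=np.linalg.norm); yaw=np.arctan(e[1]/e[0]); print(np.degrees(yaw),[np.linalg.norm(B[i+1]-B[i]) for i in(0,1)])
print(delta([c[0],c[1],.033+.008+.1714],yaw))
d=s["depth"]; print((s["cam_to_world"]@np.append(np.array([(281-s["cx"])/s["fx"],(190-s["cy"])/s["fy"],1])*d[190,281],1)).round(4))
E
```

```text
[[173 173 200 255 255 255 255 255 255 247 247 231 255 250]
 [225 225 225 175 171  91  62  63 135 224 224 210 211 226]
 [224 224 224 254 254  81  65  65 152 228 228 227 227 229]
 [224 206 193 253 254  77  74  76 204 227 227 227 228 228]
 [223 223 224 224 223  76  75  76 212 227 227 227 227 228]
 [254 237 226 229 242 242 242 239 226 227 227 226 227 228]]
82.0 uint8
((281.5, 179.5), (11.0, 7.0), 90.0) 65.0
[[ 0.4703 -0.2978  0.04  ]
 [ 0.4702 -0.3045  0.04  ]
 [ 0.4595 -0.3045  0.04  ]
 [ 0.4595 -0.2977  0.04  ]]
[ 0.46488341 -0.30109318  0.04      ]
-0.14426924839822963 [np.float64(0.006735684905774107), np.float64(0.010753457376579446)]
(array([-0.0004,  0.0008, -0.0059]), array([ 2.07, -0.1 , 15.18]), array([ 2.06, -0.09, 15.18]))
[ 0.4547 -0.3006  0.0405  1.    ]
```

```bash
python3 - <<'E'
from h import *
s=np.load("w1.npz"); g=cv2.cvtColor(s["img"],cv2.COLOR_BGR2GRAY)
m=np.zeros_like(g); m[168:214,268:296]=(g[168:214,268:296]<140)*255
k,_=cv2.findContours(m,0,2); k=max(k,key=cv2.contourArea); r=cv2.minAreaRect(k); print(r,cv2.contourArea(k))
B=np.array([ray(s,*p,.040) for p in cv2.boxPoints(r)]); c=B.mean(0); print(c)
e=max([B[i+1]-B[i] for i in (0,1)],key=np.linalg.norm); yaw=np.arctan(e[1]/e[0]); print(np.degrees(yaw),[np.linalg.norm(B[i+1]-B[i]) for i in(0,1)])
q=np.argwhere(m)[:,::-1]; P=np.array([ray(s,*p,.04) for p in q]); f=np.polyfit(P[:,0],P[:,1],1); print(np.degrees(np.arctan(f[0])))
print(delta([c[0],c[1],.033+.008+.1714],yaw))
E
```

```text
((281.0, 190.0), (36.0, 10.0), 90.0) 310.5
[ 0.45428573 -0.30054837  0.04      ]
-0.09725939943261208 [np.float64(0.009606544677974912), np.float64(0.03582191146888746)]
-1.4740418860038311
(array([-0.0004,  0.0008, -0.0067]), array([ 1.01, -0.14, 15.18]), array([ 1.  , -0.14, 15.18]))
```

```bash
python3 -m pendant '[[0,0,0.012,1.0,-0.14,2.2,0],[0,0,0,0,0,3,0],[0,0,0,0,0,3,0],[0,0,0,0,0,3,0],[0,0,0,0,0,2.5,0],[0,0,0,0,0,1.5,0],[0,0,0,0,0,0,0.5],[0,0,0,0,0,0,1],[0,0,0,0,0,0,1],[0,0,0,0,0,0,1]]' 40
```

```text
clock: 2.65
eef_pos: [0.4544, -0.3012, 0.2134]
ee_rot: [1.0, -0.007, 0.001, 0.0]
force: [-0.6, -0.0, 0.8]
gripper_width: 0.054
grasp_force: 0.0
```

```bash
python3 -m pendant '[[0,0,0,0,0,0,1],[0,0,0,0,0,0,1],[0,0,0,0,0,0,1],[0,0,0,0,0,0,1],[0,0,0,0,0,0,1],[0,0,0,0,0,0,1],[0,0,0,0,0,-2,1],[0,0,0,0,0,-4,1],[0,0,0,0,0,-4,1],[0,0,0,0,0,-3,1]]' 40
python3 -m pendant '[[0,0,0,1.5,-3.0,0,1],[0,0,0,2.3,-4.9,0,1],[0,0,0,2.3,-4.9,0,1],[0,0,0,2.3,-4.9,0,1],[0,0,0,2.3,-4.9,0,1],[0,0,0,2.3,-4.9,0,1],[0,0,0,2.0,-4.4,0,1],[0,0,0,1.4,-3.3,0,1],[0,0,0.07,0,0,0,1],[0,0,0.07,0,0,0,1]]'
python3 - <<'E'
from rig import vision
from h import *
s=vision.snapshot("wrist"); np.savez("w2.npz",**s); cv2.imwrite("pics/w2.png",cv2.resize(s["img"],(800,600))); p,r,_=pose(); print(p,r.as_matrix().round(4),np.degrees(np.arctan2(*r.as_matrix()[[1,0],0])))
E
```

```text
clock: 3.9
eef_pos: [0.4542, -0.3011, 0.3443]
ee_rot: [1.0, -0.007, 0.001, 0.0]
force: [0.2, 0.7, -0.2]
gripper_width: 0.0094
grasp_force: 40.0
clock: 5.15
eef_pos: [0.6227, 0.0494, 0.3421]
ee_rot: [0.997, -0.077, -0.0, 0.0]
force: [-0.4, -0.8, -0.9]
gripper_width: 0.0094
grasp_force: 40.0
[0.62272133 0.0490848  0.34220188] [[ 9.877e-01 -1.563e-01 -8.000e-04]
 [-1.563e-01 -9.877e-01 -2.000e-04]
 [-8.000e-04  4.000e-04 -1.000e+00]] -8.992037279353701
```

View pics/w2.png

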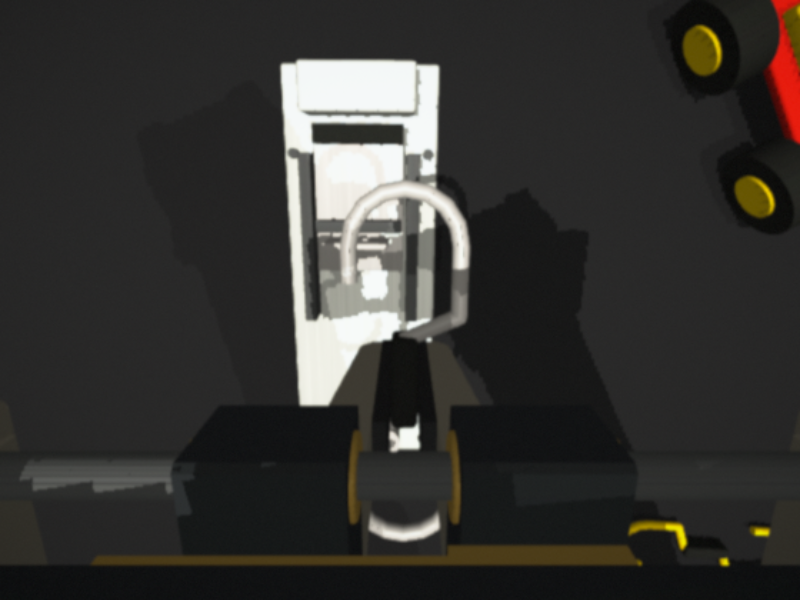

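The view shows the hook held along the tool, with its long tip at (347,280) in the 800x600 picture. The jig's slide and tongue lie beneath it near (370,230). I'll get the tongue and post from depth.

```bash
python3 - <<'E'
from h import *
def cloud(s):
    d=s["depth"]; v,u=np.mgrid[:420,:560]; P=np.stack([(u-s["cx"])/s["fx"]*d,(v-s["cy"])/s["fy"]*d,d,np.ones_like(d)],-1)@s["cam_to_world"].T
    return P[...,:3],u,v,d
O=np.array([.648,.068]); y=np.radians(-9.2); Rm=np.array([[np.cos(y),-np.sin(y)],[np.sin(y),np.cos(y)]])
for n in("w2","scene0","top0"):
    s=np.load(n+".npz"); P,u,v,d=cloud(s); J=(P[...,:2]-O)@Rm
    for nm,(x0,x1,y0,y1,z0,z1) in dict(tongue=(-.03,.03,-.05,.05,.04,.07),tongtop=(-.03,.03,-.05,.05,.055,.066),post=(-.17,-.11,-.05,.02,.045,.075)).items():
        m=(d>0)&(J[...,0]>x0)&(J[...,0]<x1)&(J[...,1]>y0)&(J[...,1]<y1)&(P[...,2]>z0)&(P[...,2]<z1)
        if m.sum(): print(n,nm,m.sum(),"x",np.percentile(J[m][:,0],[2,50,98]).round(4),"y",np.percentile(J[m][:,1],[0,2,50,98,100]).round(4),"z",np.percentile(P[m][:,2],[2,98]).round(4),"px",u[m].min(),u[m].max(),v[m].min(),v[m].max())
    # base plate bounds
    m=(d>0)&(abs(P[...,2]-.01)<.003)&(abs(J[...,0])<.2)&(abs(J[...,1])<.08)
    if n!="w2":
        q=cv2.minAreaRect(P[m][:,:2].astype(np.float32)*1000); print(n,"base",q)
E
```

```text
w2 tongue 216 x [0.0109 0.0133 0.0137] y [-0.0129 -0.0127  0.0009  0.0248  0.0252] z [0.0404 0.0603] px 225 271 167 173
w2 tongtop 136 x [0.0109 0.0124 0.0137] y [-0.0123 -0.0123  0.0014  0.0248  0.025 ] z [0.0575 0.0604] px 225 270 169 173
w2 post 5 x [-0.1301 -0.1279 -0.1278] y [-0.0141 -0.014  -0.0132 -0.0131 -0.0131] z [0.0456 0.05  ] px 272 273 311 314
scene0 tongue 51 x [0.0087 0.0115 0.0151] y [-0.0219 -0.0168  0.0065  0.0268  0.0283] z [0.0404 0.0622] px 347 356 202 218
scene0 tongtop 23 x [0.0087 0.011  0.0144] y [-0.0168 -0.015   0.0051  0.0248  0.0268] z [0.0552 0.0624] px 348 356 202 211
scene0 post 16 x [-0.1353 -0.1308 -0.1251] y [-0.0163 -0.0161 -0.0119 -0.0082 -0.0081] z [0.0469 0.0656] px 308 310 184 190
scene0 base ((652.8328857421875, 64.75045776367188), (120.55201721191406, 380.0436096191406), 80.96048736572266)
top0 tongue 28 x [0.0063 0.0075 0.011 ] y [-0.013  -0.0122  0.0069  0.0235  0.024 ] z [0.0418 0.0615] px 244 255 147 150
top0 tongtop 15 x [0.0066 0.0082 0.0104] y [-0.013  -0.0121  0.0065  0.0221  0.0231] z [0.0563 0.0616] px 244 255 147 149
top0 post 9 x [-0.137  -0.1338 -0.1298] y [-0.016  -0.0157 -0.0119 -0.0083 -0.0081] z [0.0464 0.065 ] px 245 248 191 194
top0 base ((651.1799926757812, 67.1417236328125), (158.4267120361328, 387.5729064941406), 80.63066864013672)
```

```bash
python3 - <<'E'
from h import *
s=np.load("w2.npz"); d=s["depth"]; v,u=np.mgrid[:420,:560]; P=(np.stack([(u-s["cx"])/s["fx"]*d,(v-s["cy"])/s["fy"]*d,d,np.ones_like(d)],-1)@s["cam_to_world"].T)[...,:3]
p,r,_=pose()
T=(P-p)@r.as_matrix()   # tool frame
T[...,2]-=.1714
m=(d>0)&(abs(T[...,2])<.03)&(T[...,0]>.022)&(T[...,0]<.09)&(abs(T[...,1])<.04)
Q=T[m]; print(len(Q),"apex",Q[:,0].max(),"ymin/max",Q[:,1].min(),Q[:,1].max(),"ztop med",np.percentile(Q[:,2],[2,10,50]))
for a in np.arange(.024,.06,.004):
    for sg,n in((-1,"tip"),(1,"back")):
        k=(abs(Q[:,0]-a)<.002)&(sg*Q[:,1]>.008)
        if k.sum(): print(n,round(a,3),Q[k][:,1].min().round(4),Q[k][:,1].max().round(4),np.percentile(Q[k][:,2],5).round(4))
k=Q[:,1]<-.01; print("tip end x",Q[k][:,0].min())
O=np.array([.648,.068]); y=np.radians(-9.2); Rm=np.array([[np.cos(y),-np.sin(y)],[np.sin(y),np.cos(y)]])
for l in((.0108,.003),(-.131,-.0125)): print(O+Rm@np.array(l))
E
```

```text
2536 apex 0.07263777104547138 ymin/max -0.022862032440977818 0.02317570523693108 ztop med [0.00528604 0.0058409  0.00684376]
back 0.024 0.0092 0.0228 0.0057
back 0.028 0.0174 0.0228 0.0058
back 0.032 0.0173 0.0231 0.0054
tip 0.036 -0.0223 -0.0172 0.0058
back 0.036 0.017 0.0232 0.0058
tip 0.04 -0.0229 -0.017 0.0056
back 0.04 0.0171 0.0228 0.0057
tip 0.044 -0.0226 -0.0169 0.0055
back 0.044 0.0171 0.0232 0.0054
tip 0.048 -0.0225 -0.0167 0.0056
back 0.048 0.0173 0.0231 0.0055
tip 0.052 -0.0223 -0.0163 0.0054
back 0.052 0.0166 0.0229 0.0057
tip 0.056 -0.0217 -0.0146 0.0058
back 0.056 0.0151 0.0223 0.0057
tip end x 0.036719134738599155
[0.65914072 0.06923469]
[0.51668663 0.07660523]
```

```bash
cat >> h.py <<'E'
O=np.array([.648,.068]); YJ=np.radians(-9.2); RJ=np.array([[np.cos(YJ),-np.sin(YJ)],[np.sin(YJ),np.cos(YJ)]])
HM=np.array([-.0013,0,.1799]); FACE=.0108; HOLEY=.003; POST=np.array([-.131,-.0125])
def rep():
    """hook_mid in jig axes rel. to home hole (x,y,z-45), yaw rel jig deg; force in jig axes"""
    p,r,st=pose(); h=p+r.apply(HM); j=RJ.T@(h[:2]-O)-[FACE,HOLEY]; M=r.as_matrix(); yw=np.degrees(np.arctan2(M[1,0],M[0,0])-YJ)
    c,s=np.cos(np.radians(yw)),np.sin(np.radians(yw)); Rh=np.array([[c,-s],[s,c]])
    tip=j+Rh@[.041,.020]; pr=Rh.T@(POST-[FACE,HOLEY]-j)
    print("mid mm",(j*1e3).round(1),"z",round(h[2]*1e3,1),"yaw",round(yw,2),"tip",(tip*1e3).round(1),"post in hook",(pr*1e3).round(1),"F jig",(RJ.T@st["force"][:2]).round(2),st["force"][2].round(2),"t",st["clock"])
def goto(x,y,z,yawdeg):
    """hook_mid target (m, rel. home hole, z abs), yaw rel jig"""
    yw=np.radians(yawdeg)+YJ; c,s=np.cos(yw),np.sin(yw); rt=np.array([[c,s,0],[s,-c,0],[0,0,-1.]])
    h=np.append(O+RJ@(np.array([x,y])+[FACE,HOLEY]),z); return delta(h-rt@HM,yw)
E
python3 -c "
from h import *
rep(); print(goto(-.027,-.020,.045,0))"
```

```text
mid mm [-34.2 -25.8] z 162.3 yaw 0.21 tip [ 6.8 -5.6] post in hook [-107.6   10.7] F jig [ 0.42 -0.61] -0.8 t 5.2
(array([0.0004, 0.0008, 0.0036]), array([ 0.71, -0.57, 11.73]), array([ 0.7 , -0.57, 11.73]))
```

```bash
python3 -m pendant '[[0,0,0.003,0.71,-0.57,0,1],[0,0,0,0,0,1.5,1],[0,0,0,0,0,1.5,1],[0,0,0,0,0,1.5,1],[0,0,0,0,0,1.5,1],[0,0,0,0,0,1.5,1],[0,0,0,0,0,1.0,1],[0,0,0,0,0,0.5,1],[0,0,0,0,0,0,1],[0,0,0,0,0,0,1]]'
python3 - <<'E'
from rig import vision
from h import *
rep(); print(goto(-.027,-.020,.045,0))
s=vision.snapshot("wrist"); np.savez("w3.npz",**s); cv2.imwrite("pics/w3.png",cv2.resize(s["img"][100:310,130:410],(800,600)))
E
```

```text
clock: 6.45
eef_pos: [0.631, 0.0533, 0.2532]
ee_rot: [0.997, -0.078, 0.0, -0.0]
force: [-0.3, 0.4, -0.6]
gripper_width: 0.0098
grasp_force: 40.0
mid mm [-26.4 -20.2] z 73.3 yaw 0.24 tip [14.5  0. ] post in hook [-115.4    5.1] F jig [-0.39  0.31] -0.62 t 6.45
(array([-0.0003, -0.001 ,  0.0043]), array([-0.05, -0.02,  2.83]), array([-0.04, -0.02,  2.83]))
```

View pics/w3.png

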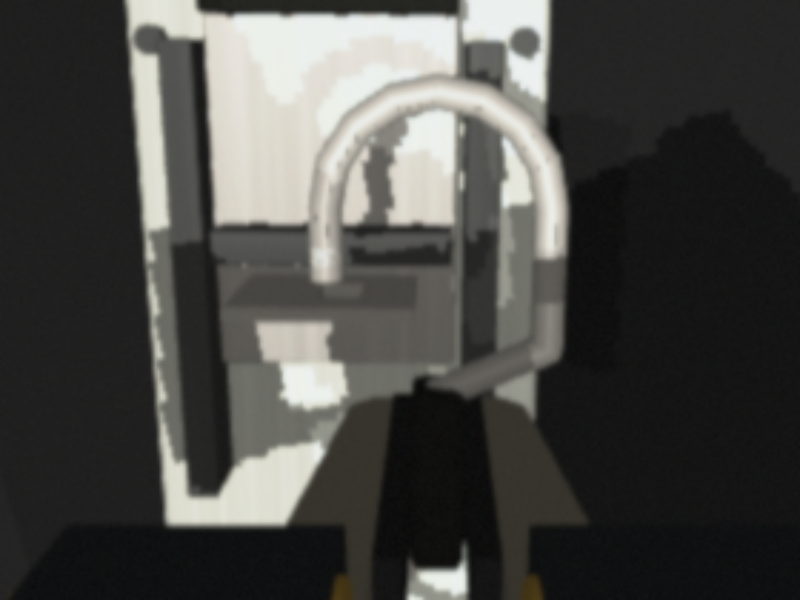

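The close-up shows the tongue as a dark plate, with its top edge running from (225,305) to (418,305) and the lit hole at about (342,291). The hook tip is at (325,280), above and behind it. I'll compute the lateral error.

```bash
python3 - <<'E'
from h import *
s=np.load("w3.npz"); f=lambda a,b:(130+a*.35,100+b*.35)
def J(p): return np.append((RJ.T@(p[:2]-O)-[FACE,HOLEY]),p[2])*1e3
for n,q,z in[("hole c @45",(342,291),.045),("holeL",(324,291),.045),("holeR",(361,291),.045),("topL",(222,305),.06),("topR",(418,305),.06),("tip end c",(326,280),.073),("wire tip centre further",(325,240),.073),("back wire",(551,240),.073)]: print(n,J(ray(s,*f(*q),z)).round(1))
# depth based tongue
d=s["depth"]; v,u=np.mgrid[:420,:560]; P=(np.stack([(u-s["cx"])/s["fx"]*d,(v-s["cy"])/s["fy"]*d,d,np.ones_like(d)],-1)@s["cam_to_world"].T)[...,:3]
X=(P[...,:2]-O)@RJ-[FACE,HOLEY]; m=(d>0)&(abs(X[...,0])<.012)&(abs(X[...,1])<.03)&(P[...,2]>.056)&(P[...,2]<.064)
print(m.sum(),"x",np.percentile(X[m][:,0],[2,50,98]),"y",X[m][:,1].min(),X[m][:,1].max())
E
```

```text
hole c @45 [ 2.1 -0.6 45. ]
holeL [ 2.1  3.3 45. ]
holeR [ 2.1 -4.6 45. ]
topL [ 2.9 21.5 60. ]
topR [  3.1 -17.   60. ]
tip end c [11.1 -0.7 73. ]
wire tip centre further [18.4 -0.7 73. ]
back wire [ 18.6 -41.1  73. ]
442 x [-0.00043172  0.00148312  0.00281553] y -0.015747132626043544 0.021900381171411694
```

Hole and tip agree within about 0.5 mm, so I'll descend and then feel forward gently.

```bash
python3 -m pendant '[[0,0,0.004,0,0,0.4,1],[0,0,0,0,0,0.4,1],[0,0,0,0,0,0.4,1],[0,0,0,0,0,0.4,1],[0,0,0,0,0,0.4,1],[0,0,0,0,0,0.4,1],[0,0,0,0,0,0.4,1],[0,0,0,0,0,0,1],[0,0,0,0,0,0,1],[0,0,0,0,0,0,1]]'
python3 -c "
from h import *
rep(); print(goto(-.037,-.020,.045,0))"
```

```text
clock: 7.75
eef_pos: [0.6308, 0.0533, 0.2249]
ee_rot: [0.997, -0.08, 0.0, -0.0]
force: [0.3, -0.3, -0.3]
gripper_width: 0.0095
grasp_force: 40.0
mid mm [-26.7 -20.2] z 45.0 yaw 0.02 tip [14.3 -0.2] post in hook [-115.1    4.8] F jig [ 0.38 -0.28] -0.31 t 7.75
(array([-0.0001, -0.0003,  0.0003]), array([-1.03, -0.02, -0.  ]), array([-1.03, -0.02, -0.  ]))
```

```bash
python3 -m pendant '[[0,0,0,-0.2,0,0,1],[0,0,0,-0.2,0,0,1],[0,0,0,-0.2,0,0,1],[0,0,0,-0.2,0,0,1],[0,0,0,-0.2,0,0,1],[0,0,0,-0.2,0,0,1],[0,0,0,-0.2,0,0,1],[0,0,0,-0.2,0,0,1],[0,0,0,0,0,0,1],[0,0,0,0,0,0,1]]'
python3 -c "
from h import *
rep()
from rig import vision
s=vision.snapshot('wrist'); np.savez('w4.npz',**s); cv2.imwrite('pics/w4.png',cv2.resize(s['img'][100:310,130:410],(800,600)))"
```

```text
clock: 9.0
eef_pos: [0.615, 0.0558, 0.2247]
ee_rot: [0.997, -0.08, 0.0, 0.0]
force: [-0.1, 0.8, -1.2]
gripper_width: 0.0098
grasp_force: 40.0
mid mm [-42.7 -20.3] z 44.8 yaw 0.01 tip [-1.7 -0.3] post in hook [-99.1   4.8] F jig [-0.18  0.76] -1.24 t 9.0
```

View pics/w4.png

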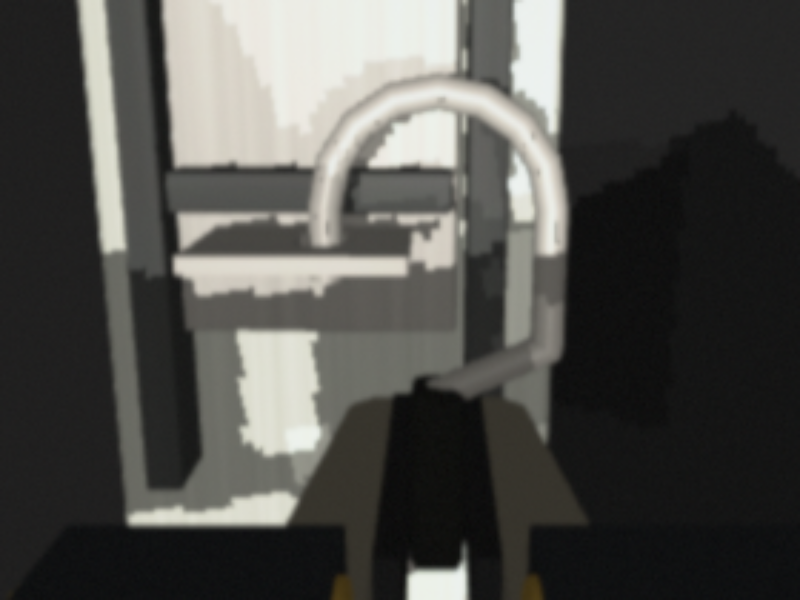

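The tip now enters the hole: at (325,245) it vanishes into the plate with about 0 N along x. I'll push it through while planning the swing.

```bash
python3 -m pendant '[[0,0,0,-0.2,0,0,1],[0,0,0,-0.2,0,0,1],[0,0,0,-0.2,0,0,1],[0,0,0,-0.2,0,0,1],[0,0,0,-0.2,0,0,1],[0,0,0,-0.2,0,0,1],[0,0,0,0,0,0,1],[0,0,0,0,0,0,1],[0,0,0,0,0,0,1],[0,0,0,0,0,0,1]]'
cat >> h.py <<'E'
def plan(s,th,h):
    a=np.radians(th);c,q=np.cos(a),np.sin(a);Rh=np.array([[c,-q],[q,c]])
    mid=np.array([1.5e-3-s,0])-Rh@[h,.020]; pr=Rh.T@(POST-[FACE,HOLEY]-mid)
    return mid,pr
E
python3 -c "
from h import *
rep()
for s,th,h in [(0,-10,.054),(0,-19,.054),(.03,-19,.055),(.036,-19,.055),(.04,-19,.055),(.04,-15,.056),(.04,-12,.056),(.04,-8,.057),(.04,-4,.058),(.04,0,.058)]:
  m,p=plan(s,th,h); print(s,th,h,'mid',(m*1e3).round(1),'post',(p*1e3).round(1))
print(goto(*plan(0,-10,.054)[0],.045,-10)); print(goto(*plan(0,-19,.054)[0],.045,-19))"
```

```text
clock: 10.3
eef_pos: [0.6031, 0.0579, 0.2246]
ee_rot: [0.997, -0.08, -0.0, -0.0]
force: [-0.2, 1.1, -1.2]
gripper_width: 0.0094
grasp_force: 40.0
mid mm [-54.8 -20.1] z 44.7 yaw 0.03 tip [-13.9  -0.1] post in hook [-87.    4.6] F jig [-0.34  1.02] -1.21 t 10.3
0 -10 0.054 mid [-55.2 -10.3] post [-84.4 -20.1]
0 -19 0.054 mid [-56.1  -1.3] post [-76.4 -41.3]
0.03 -19 0.055 mid [-87.  -1.] post [-47.1 -31.5]
0.036 -19 0.055 mid [-93.  -1.] post [-41.4 -29.6]
0.04 -19 0.055 mid [-97.  -1.] post [-37.6 -28.3]
0.04 -15 0.056 mid [-97.8  -4.8] post [-39.8 -21.7]
0.04 -12 0.056 mid [-97.4  -7.9] post [-41.8 -16.6]
0.04 -8 0.057 mid [-97.7 -11.9] post [-43.1  -9.7]
0.04 -4 0.058 mid [-97.8 -15.9] post [-44.   -2.7]
0.04 0 0.058 mid [-96.5 -20. ] post [-45.3   4.5]
(array([-2.00e-04,  1.00e-04,  1.75e-01]), array([-0.03, -0.96, -0.03]), array([-0.2 , -0.94, -0.03]))
(array([-2.000e-04,  1.000e-04,  3.321e-01]), array([-0.13, -1.84, -0.03]), array([-0.72, -1.69, -0.03]))
```

```bash
python3 -m pendant '[[0,0,0.0415,-0.054,-0.224,0,1],[0,0,0.0415,-0.054,-0.224,0,1],[0,0,0.0415,-0.054,-0.224,0,1],[0,0,0.0415,-0.054,-0.224,0,1],[0,0,0.0415,-0.054,-0.224,0,1],[0,0,0.0415,-0.054,-0.224,0,1],[0,0,0.0415,-0.054,-0.224,0,1],[0,0,0.0415,-0.054,-0.224,0,1],[0,0,0,0,0,0,1],[0,0,0,0,0,0,1]]'
python3 -c "
from h import *
rep()
for s in (.015,.025,.036,.038): print(s,goto(*plan(s,-19,.055)[0],.045,-19))"
```

```text
clock: 11.55
eef_pos: [0.6044, 0.0761, 0.2247]
ee_rot: [0.97, -0.244, 0.0, 0.0]
force: [-0.2, 1.6, -0.4]
gripper_width: 0.01
grasp_force: 40.0
mid mm [-56.3  -1.6] z 44.8 yaw -19.0 tip [-11.1   4. ] post in hook [-76.3 -41. ] F jig [-0.4   1.53] -0.44 t 11.55
0.015 (array([-0.    , -0.0002,  0.0001]), array([-1.5 ,  0.45, -0.02]), array([-1.5 ,  0.45, -0.02]))
0.025 (array([-0.    , -0.0002,  0.0001]), array([-2.44,  0.78, -0.02]), array([-2.44,  0.78, -0.02]))
0.036 (array([-0.    , -0.0002,  0.0001]), array([-3.48,  1.14, -0.02]), array([-3.48,  1.14, -0.02]))
0.038 (array([-0.    , -0.0002,  0.0001]), array([-3.67,  1.2 , -0.02]), array([-3.67,  1.2 , -0.02]))
```

```bash
python3 -m pendant '[[0,0,0,-0.19,0.056,0,1],[0,0,0,-0.19,0.056,0,1],[0,0,0,-0.19,0.056,0,1],[0,0,0,-0.19,0.056,0,1],[0,0,0,-0.19,0.056,0,1],[0,0,0,-0.19,0.056,0,1],[0,0,0,-0.19,0.056,0,1],[0,0,0,-0.19,0.056,0,1],[0,0,0,0,0,0,1],[0,0,0,0,0,0,1]]'
python3 -c "
from h import *
rep()
for s in (.025,.036,.038): print(s,goto(*plan(s,-19,.055)[0],.045,-19))"
```

```text
clock: 12.8
eef_pos: [0.589, 0.0793, 0.2249]
ee_rot: [0.97, -0.244, 0.0, -0.0]
force: [4.6, 0.6, 0.2]
gripper_width: 0.0095
grasp_force: 40.0
mid mm [-71.9  -0.8] z 45.0 yaw -19.0 tip [-26.6   4.7] post in hook [-61.3 -36.6] F jig [4.46 1.36] 0.22 t 12.8
0.025 (array([-0.0004, -0.0007, -0.    ]), array([-0.94,  0.34,  0.  ]), array([-0.94,  0.34,  0.  ]))
0.036 (array([-0.0004, -0.0007, -0.    ]), array([-1.98,  0.7 , -0.  ]), array([-1.98,  0.7 ,  0.  ]))
0.038 (array([-0.0004, -0.0007, -0.    ]), array([-2.17,  0.76, -0.  ]), array([-2.17,  0.76,  0.  ]))
```

```bash
python3 -m pendant '[[0,0,0,-0.25,0.085,0,1],[0,0,0,-0.25,0.085,0,1],[0,0,0,-0.25,0.085,0,1],[0,0,0,-0.25,0.085,0,1],[0,0,0,-0.25,0.085,0,1],[0,0,0,-0.25,0.085,0,1],[0,0,0,-0.25,0.085,0,1],[0,0,0,-0.25,0.085,0,1],[0,0,0,-0.25,0.085,0,1],[0,0,0,0,0,0,1]]'
python3 -c "
from h import *
rep()
for a in [(.04,-19,.055),(.04,-15,.056),(.04,-8,.057),(.04,0,.058)]: print(a,goto(*plan(*a)[0],.045,a[1]))
from rig import vision
s=vision.snapshot('wrist'); cv2.imwrite('pics/w5.png',cv2.resize(s['img'][100:310,130:410],(800,600)))
s=vision.snapshot('top'); cv2.imwrite('pics/t5.png',cv2.resize(s['img'][100:220,210:290],(400,600)))"
```

```text
clock: 14.05
eef_pos: [0.5661, 0.0834, 0.2251]
ee_rot: [0.97, -0.243, 0.001, -0.001]
force: [7.2, 0.9, -1.4]
gripper_width: 0.0098
grasp_force: 40.0
mid mm [-94.8  -0.3] z 45.2 yaw -18.98 tip [-49.6   5.3] post in hook [-39.5 -29.7] F jig [6.94 2.03] -1.44 t 14.05
(0.04, -19, 0.055) (array([-0.0018, -0.0023,  0.0003]), array([-0.14,  0.11,  0.02]), array([-0.14,  0.11,  0.02]))
(0.04, -15, 0.056) (array([-0.0017, -0.0023, -0.0695]), array([-0.09,  0.48,  0.02]), array([-0.12,  0.47,  0.02]))
(0.04, -8, 0.057) (array([-0.0016, -0.0024, -0.1917]), array([0.14, 1.13, 0.02]), array([-0.08,  1.14,  0.02]))
(0.04, 0, 0.058) (array([-0.0014, -0.0025, -0.3313]), array([0.52, 1.84, 0.02]), array([-0.11,  1.91,  0.02]))
```

View pics/w5.png

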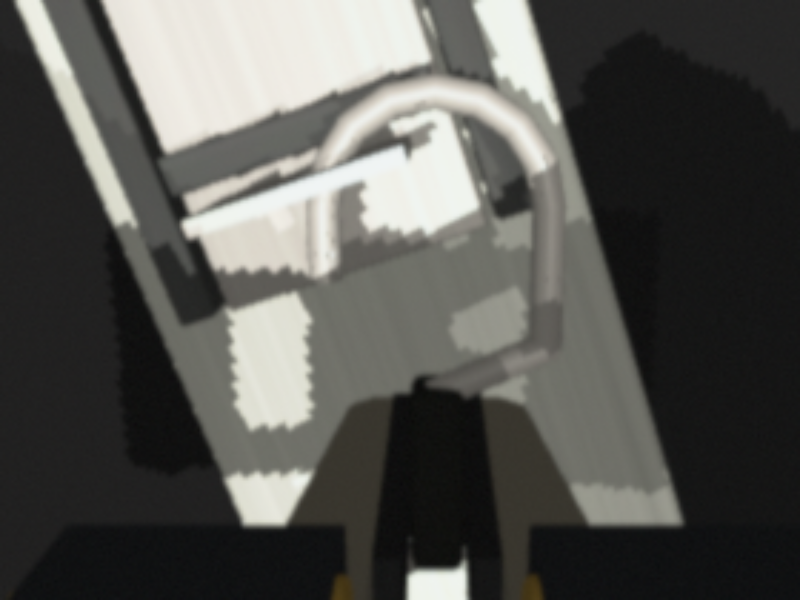

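The hook is threaded through the tongue, its tip visible at (320,270) on the post's side, and the slide is drawn about 36 mm. I'm swinging back in two halves.

```bash
python3 -m pendant '[[0,0,-0.0207,0,0.118,0,1],[0,0,-0.0207,0,0.118,0,1],[0,0,-0.0207,0,0.118,0,1],[0,0,-0.0207,0,0.118,0,1],[0,0,-0.0207,0,0.118,0,1],[0,0,-0.0207,0,0.118,0,1],[0,0,-0.0207,0,0.118,0,1],[0,0,-0.0207,0,0.118,0,1],[0,0,0,0,0,0,1],[0,0,0,0,0,0,1]]'
python3 -c "
from h import *
rep()
for a in [(.04,-9.5,.057),(.04,0,.058)]: print(a,goto(*plan(*a)[0],.045,a[1]),plan(*a))"
```

```text
clock: 15.4
eef_pos: [0.5626, 0.0748, 0.2252]
ee_rot: [0.987, -0.163, 0.002, -0.001]
force: [7.2, 2.0, -0.3]
gripper_width: 0.0096
grasp_force: 40.0
mid mm [-96.8  -9.5] z 45.3 yaw -9.52 tip [-53.1   3.4] post in hook [-43.4 -13.3] F jig [6.8  3.14] -0.3 t 15.4
(0.04, -9.5, 0.057) (array([-0.0018, -0.0032, -0.0003]), array([-0.05,  0.06,  0.03]), array([-0.05,  0.06,  0.03])) (array([-0.09801923, -0.010318  ]), array([-0.04232506, -0.01233684]))
(0.04, 0, 0.058) (array([-0.0016, -0.0033, -0.1661]), array([0.26, 0.97, 0.03]), array([0.1 , 1.  , 0.03])) (array([-0.0965, -0.02  ]), array([-0.0453,  0.0045]))
```

```bash
python3 -m pendant '[[0,0,0,-0.1,0,0,1],[0,0,0,-0.1,0,0,1],[0,0,-0.0207,0.01,0.118,0,1],[0,0,-0.0207,0.02,0.118,0,1],[0,0,-0.0207,0.02,0.118,0,1],[0,0,-0.0207,0.02,0.118,0,1],[0,0,-0.0207,0.02,0.118,0,1],[0,0,-0.0207,0.02,0.118,0,1],[0,0,-0.0207,0.02,0.118,0,1],[0,0,-0.0207,0.02,0.118,0,1]]'
python3 -c "
from h import *
rep()
for m in [(-.0775,-.0205,.045,0)]: print(goto(*m))"
```

```text
clock: 16.65
eef_pos: [0.56, 0.0662, 0.2254]
ee_rot: [0.997, -0.08, 0.002, -0.001]
force: [7.5, 1.9, -2.0]
gripper_width: 0.0095
grasp_force: 40.0
mid mm [-98.  -18.5] z 45.5 yaw 0.03 tip [-57.    1.6] post in hook [-43.8   3. ] F jig [7.09 3.12] -2.0 t 16.65
(array([-0.0019, -0.0041,  0.0005]), array([2.12, 0.17, 0.06]), array([2.12, 0.17, 0.05]))
```

```bash
python3 -m pendant '[[0,0,0,0.2,0.02,0,1],[0,0,0,0.2,0.02,0,1],[0,0,0,0.2,0.02,0,1],[0,0,0,0.2,0.02,0,1],[0,0,0,0.2,0.02,0,1],[0,0,0,0.2,0.02,0,1],[0,0,0,0.2,0.02,0,1],[0,0,0,0.2,0.02,0,1],[0,0,0,0,0,0,1],[0,0,0,0,0,0,1]]'
python3 -c "
from h import *
rep()
for m in [(-.0775,-.0205,.045,0)]: print(goto(*m))"
```

```text
clock: 17.9
eef_pos: [0.5751, 0.0631, 0.2253]
ee_rot: [0.997, -0.08, 0.002, -0.001]
force: [6.5, 3.8, -0.7]
gripper_width: 0.0097
grasp_force: 40.1
mid mm [-82.7 -19.1] z 45.4 yaw 0.06 tip [-41.7   1. ] post in hook [-59.1   3.6] F jig [5.77 4.78] -0.71 t 17.9
(array([-0.0027, -0.0032,  0.0011]), array([0.57, 0.1 , 0.04]), array([0.57, 0.1 , 0.04]))
```

```bash
python3 -m pendant '[[0,0,0,0.05,-0.04,0,1],[0,0,0,0.05,-0.04,0,1],[0,0,0,0.05,-0.04,0,1],[0,0,0,0.05,-0.04,0,1],[0,0,0,0.05,-0.04,0,1],[0,0,0,0.05,-0.04,0,1],[0,0,0,0.05,0,0,1],[0,0,0,0.05,0,0,1],[0,0,0,0,0,0,1],[0,0,0,0,0,0,1]]'
python3 -c "
from h import *
rep()"
```

```text
clock: 19.15
eef_pos: [0.579, 0.0639, 0.225]
ee_rot: [0.997, -0.08, 0.001, -0.0]
force: [6.8, 1.4, -0.3]
gripper_width: 0.0094
grasp_force: 40.0
mid mm [-79.2 -17.9] z 45.1 yaw -0.0 tip [-38.2   2.1] post in hook [-62.6   2.4] F jig [6.44 2.49] -0.29 t 19.15
```

Not yet in contact with the post, so I'll ease on in small steps.

```bash
python3 -m pendant '[[0,0,0,0.05,-0.03,0,1],[0,0,0,0.05,-0.03,0,1],[0,0,0,0.05,-0.03,0,1],[0,0,0,0.05,0,0,1],[0,0,0,0.05,0,0,1],[0,0,0,0.05,0,0,1],[0,0,0,0,0,0,1],[0,0,0,0,0,0,1],[0,0,0,0,0,0,1],[0,0,0,0,0,0,1]]'
python3 -c "
from h import *
rep()
from rig import vision
s=vision.snapshot('wrist'); np.savez('w6.npz',**s); a=cv2.resize(s['img'][100:310,130:410],(480,360))
t=vision.snapshot('scene'); np.savez('s6.npz',**t); b=cv2.resize(t['img'][165:255,280:400],(480,360))[:,:320]
cv2.imwrite('pics/w6.png',np.hstack([a,b]))"
```

```text
clock: 20.4
eef_pos: [0.581, 0.0641, 0.2244]
ee_rot: [0.997, -0.08, -0.001, 0.0]
force: [-2.9, 4.4, 4.0]
gripper_width: 0.0097
grasp_force: 40.0
mid mm [-78.1 -17.6] z 44.5 yaw -0.01 tip [-37.1   2.4] post in hook [-63.7   2.1] F jig [-3.58  3.87] 4.03 t 20.4
```

View pics/w6.png

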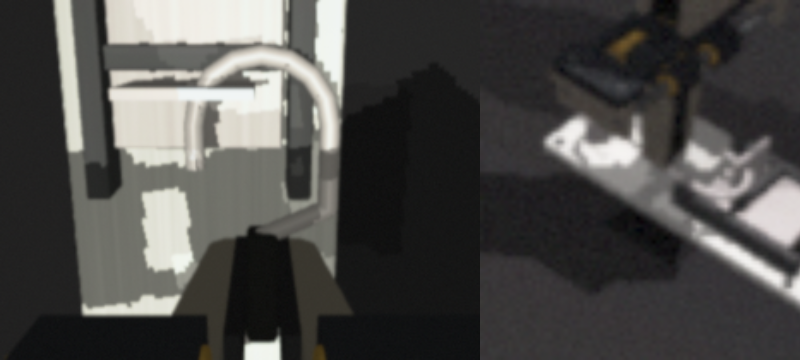

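Wire through the tongue at (200,95), and the force reversal (+6.4 to -3.6 N) shows the post seated in the bend. I'll relax slightly before releasing.

```bash
python3 -m pendant '[[0,0,0,-0.02,-0.03,-0.01,1],[0,0,0,-0.02,-0.03,-0.01,1],[0,0,0,0,-0.03,-0.01,1],[0,0,0,0,0,0,1],[0,0,0,0,0,0,1],[0,0,0,0,0,0,1],[0,0,0,0,0,0,1],[0,0,0,0,0,0,1],[0,0,0,0,0,0,1],[0,0,0,0,0,0,1]]' 15
python3 -c "
from h import *
rep()"
```

```text
clock: 21.75
eef_pos: [0.581, 0.0644, 0.2245]
ee_rot: [0.997, -0.081, -0.001, 0.0]
force: [-5.6, 2.2, -1.8]
gripper_width: 0.0099
grasp_force: 15.0
mid mm [-77.9 -17.4] z 44.6 yaw -0.04 tip [-36.9   2.6] post in hook [-63.9   1.9] F jig [-5.88  1.28] -1.78 t 21.75
```

```bash
python3 -m pendant '[[0,0,0,-0.03,0,0,1],[0,0,0,-0.03,0,0,1],[0,0,0,-0.03,0,0,1],[0,0,0,0,0,0,1],[0,0,0,0,0,0,1],[0,0,0,0,0,0,1],[0,0,0,0,0,0,1],[0,0,0,0,0,0,1],[0,0,0,0,0,0,1],[0,0,0,0,0,0,1]]' 15
python3 -c "
from h import *
rep()"
```

```text
clock: 23.0
eef_pos: [0.5806, 0.0647, 0.225]
ee_rot: [0.997, -0.08, 0.0, 0.0]
force: [-1.2, 0.8, -3.7]
gripper_width: 0.01
grasp_force: 15.0
mid mm [-78. -17.] z 45.1 yaw -0.03 tip [-37.   3.] post in hook [-63.8   1.5] F jig [-1.28  0.63] -3.7 t 23.0
```

```bash
python3 -m pendant '[[0,0,0,0,0,0.03,1],[0,0,0,0,0,0.03,1],[0,0,0,0,0,0,1],[0,0,0,0,0,0,0.95],[0,0,0,0,0,0,0.9],[0,0,0,0,0,0,0.85],[0,0,0,0,0,0,0.8],[0,0,0,0,0,0,0.7],[0,0,0,0,0,0,0.7],[0,0,0,0,0,0,0.7]]'
python3 -c "
from h import *
rep()"
```

```text
clock: 24.25
eef_pos: [0.5806, 0.0647, 0.2244]
ee_rot: [0.997, -0.081, 0.0, 0.0]
force: [-0.5, -0.1, -0.4]
gripper_width: 0.0279
grasp_force: 0.0
mid mm [-78.1 -17. ] z 44.5 yaw -0.04 tip [-37.   3.] post in hook [-63.7   1.5] F jig [-0.49 -0.16] -0.4 t 24.25
```

```bash
python3 -m pendant '[[0,0,0,0,0,-0.4,0.7],[0,0,0,0,0,-0.8,0.7],[0,0,0,0,0,-1.5,0.7],[0,0,0,0,0,-2,0.7],[0,0,0,0,0,-2,0.7],[0,0,0,0,0,-2,0.7],[0,0,0,0,0,-2,0.7],[0,0,0,0,0,-2,0.7],[0,0,0,0,0,-1,0.7],[0,0,0,0,0,0,0.7]]'
python3 -m pendant '[[0,0,0,-2,0,0,0.7],[0,0,0,-4,0,0,0.7],[0,0,0,-3,0,0,0.7],[0,0,0,0,0,0,0.7],[0,0,0,0,0,0,0.7],[0,0,0,0,0,0,0.7],[0,0,0,0,0,0,0.7],[0,0,0,0,0,0,0.7],[0,0,0,0,0,0,0.7],[0,0,0,0,0,0,0.7]]'
python3 -c "
from h import *
rep()
from rig import vision
s=vision.snapshot('wrist'); np.savez('w7.npz',**s); cv2.imwrite('pics/w7.png',cv2.resize(s['img'],(800,600)))
d=s['depth']; v,u=np.mgrid[:420,:560]; P=(np.stack([(u-s['cx'])/s['fx']*d,(v-s['cy'])/s['fy']*d,d,np.ones_like(d)],-1)@s['cam_to_world'].T)[...,:3]
X=(P[...,:2]-O)@RJ-[FACE,HOLEY]
m=(d>0)&(abs(X[...,0]+.015)<.03)&(abs(X[...,1]-.01)<.015)&(P[...,2]>.056)&(P[...,2]<.064); print('tongue x',np.percentile(X[m][:,0],[5,50,95]))
m=(d>0)&(X[...,0]>-.16)&(X[...,0]<0.02)&(abs(X[...,1]+.02)<.03)&(P[...,2]>.043)&(P[...,2]<.053); print('wire x',X[m][:,0].min(),X[m][:,0].max(),'y',X[m][:,1].min(),X[m][:,1].max())"
```

```text
clock: 25.5
eef_pos: [0.5807, 0.0649, 0.3624]
ee_rot: [0.997, -0.08, 0.001, -0.0]
force: [1.2, 0.3, 0.2]
gripper_width: 0.0279
grasp_force: 0.0
clock: 26.75
eef_pos: [0.4918, 0.0793, 0.3614]
ee_rot: [0.997, -0.08, -0.0, 0.0]
force: [-0.4, 0.3, 0.0]
gripper_width: 0.0276
grasp_force: 0.0
mid mm [-168.1  -16.9] z 181.5 yaw -0.03 tip [-127.1    3.1] post in hook [26.3  1.4] F jig [-0.4  0.2] 0.01 t 26.75
tongue x [-0.01441107 -0.01309917 -0.01151052]
wire x -0.15113542473255548 -0.004152283084963849 y -0.03937522805448103 0.009703408748347651
```

View pics/w7.png

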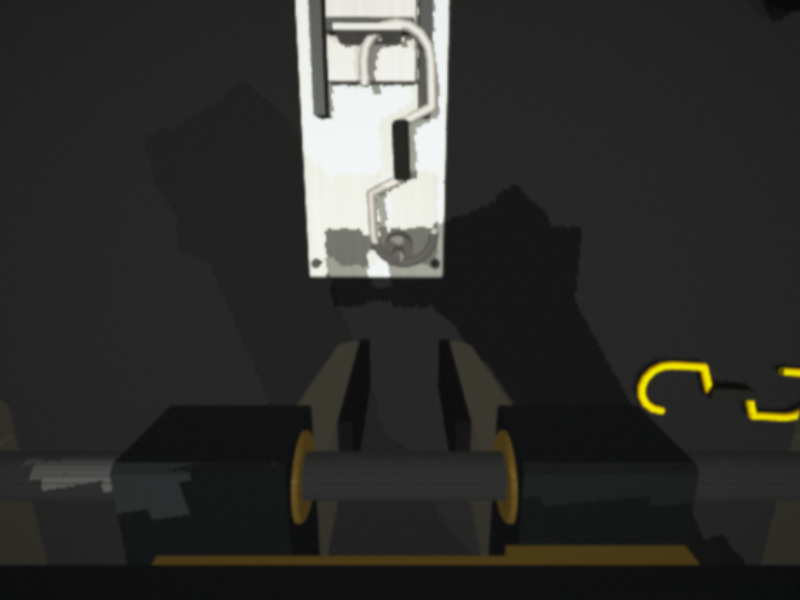

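The hook holds by itself. Its long tip (365,80) is through the tongue, the post (398,243) sits in the short bend, and the slide is held back about 14 mm. The gripper is clear, so I'm handing in.

```bash
python3 -c "
from rig import bot
print(bot.sign_off())"
```

```text
the job is handed in; nothing more can be done
None
```

I handed the job in at about 27 s: the steel hook is through the tongue and over the post, holding the slide about 14 mm back by itself, with the gripper clear and bottle, screwdriver and car not touched; the sign-off returned no verdict.

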